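# Find the packed sample tin by feel, seat it and dust it off

### The job

One of the three look-alike steel tins on the white loading deck is packed with sample and much heavier than the two empty ones: find it by feel, slide it onto the round green pad until it drops into the seat and stands level there. Then press the red cap of the clamped air duster behind the pad all the way down for a puff over its lid and let the cap come up again. Leave the empty tins standing upright on the deck, off the pad, knock nothing over and leave the reagent bottle, the beaker and the spanner where they are.

Things in the scene. Friction and masses are not known exactly. Their poses are not given: they have to be found in the camera images.
- deck: fixed white loading deck, 360 (x) x 460 (y) x 24 mm high, lying on the bench. Origin: centre of its underside on the bench; z up, +x towards the duster, -x the side nearest the robot. Its flat top is 24 mm above the bench. On it the tins stand around the pad on the -x side, each with its centre 130 to 170 mm from the pad's centre.
- seat (a point): fixed point at the centre of the seat, level with the deck's top: a round hole 94 mm in diameter in the deck, filled flush by a green pad, 60 mm in +x from the deck's centre. A tin fits in the seat with 5 mm to spare all round, and its underside is then 8 mm below the deck's top.
- pad (a joint): sinking of the sprung green pad in the seat, m: 0 flush with the deck, 0.008 fully down. An empty tin (about 3 N) does not sink it, the packed tin's weight (about 8 N) takes it fully down.
- tin1: closed steel sample tin, a cylinder 84 mm in diameter, 75 mm high, flat lid. Origin: centre of its underside, z up. The three look alike; one is packed (about 0.85 kg), two are empty (about 0.3 kg); which one changes every time and can only be felt, e.g. by its drag when pushed. Too wide to grasp: slide it with one or two spread fingertips below mid height, where it does not tip.
- tin2: as tin1
- tin3: as tin1
- nozzle_top (a point): centre of the flat top of the duster's red press cap, 32 mm in diameter, 18 mm high, 161 mm above the bench when up. The duster is a fixed blue can 52 mm in diameter clamped upright on the deck, its axis 82 mm beyond the seat's centre in the deck's +x. A dark bracket behind it reaches 117 mm above the bench.
- nozzle (a joint): travel of the red cap, m: 0 up, 0.006 fully pressed; straight down, sprung: 2.5 N to start, 5.5 N fully down.
- reagent: bystander: amber reagent bottle 68 mm in diameter, 150 mm high, beside the deck on its -y side; origin: centre of its underside.
- beaker: bystander: glass beaker 72 mm in diameter, 80 mm high, beside the deck on its +y side; origin: centre of its underside.
- spanner: bystander: steel spanner 170 mm long, lying flat beside the deck on its +y side, along its own x.
Mind the look-alikes: they are no part of the job. What is shaped like the tin1 but pink is not meant.

How it is judged (in metres and radians):
On the way, in this order (a step that is already met when the one before it is completed fails the run):
1. the packed tin stands in the seat with the pad sunk under its weight (pad beyond 6 mm, tin centred within 9 mm) and no finger on it (value of joint pad above 0.006 m and ((horizontal distance between tin1 and seat below 0.009 m and z of tin1 in the frame of deck below 0.019 m) or (horizontal distance between tin2 and seat below 0.009 m and z of tin2 in the frame of deck below 0.019 m) or (horizontal distance between tin3 and seat below 0.009 m and z of tin3 in the frame of deck below 0.019 m)) and contact force between the fingers and anything else below 0.3 N), for 0.2 s.
2. the duster's red cap is pressed down (beyond 4.5 mm of its 6 mm) with the packed tin still seated (value of joint nozzle above 0.0045 m and value of joint pad above 0.006 m and ((horizontal distance between tin1 and seat below 0.009 m and z of tin1 in the frame of deck below 0.019 m) or (horizontal distance between tin2 and seat below 0.009 m and z of tin2 in the frame of deck below 0.019 m) or (horizontal distance between tin3 and seat below 0.009 m and z of tin3 in the frame of deck below 0.019 m))), for 0.05 s.
At the end, for the whole second after the job is handed in: the packed tin stands in the seat, centred within 9 mm, with the pad sunk beyond 6 mm; the red cap is up again (under 1.5 mm); all three tins stand upright (within 0.1 rad), at rest, on the deck (value of joint pad above 0.006 m and ((horizontal distance between tin1 and seat below 0.009 m and z of tin1 in the frame of deck below 0.019 m) or (horizontal distance between tin2 and seat below 0.009 m and z of tin2 in the frame of deck below 0.019 m) or (horizontal distance between tin3 and seat below 0.009 m and z of tin3 in the frame of deck below 0.019 m)) and value of joint nozzle below 0.0015 m and angle between each of tin1, tin2, tin3's own z axis and vertical below 0.1 rad and z of each of tin1, tin2, tin3 in the frame of deck above 0.012 m and linear speed of each of tin1, tin2, tin3 below 0.02 m/s); the robot touches nothing.
It fails at once if a tin is tipped beyond 0.5 rad (angle between any of tin1, tin2, tin3's own z axis and vertical above 0.5 rad).
It fails at once if the bottle, the beaker or the spanner is moved more than 25 mm, or the bottle or the beaker tipped beyond 0.4 rad (distance of any of reagent, beaker, spanner from where it was at the start of the episode above 0.025 m or angle between any of reagent, beaker's own z axis and vertical above 0.4 rad).
It also fails if it takes over 72 s, if anything falls off the work surface, if the arm or the gripper's body presses on something with over 40 N, if the wrist force passes 120 N, or if a joint passes its speed limit or range.

### The arm

A 6-joint arm with a two-finger parallel gripper is mounted at the origin on the work surface. World frame = base frame: x ahead of the robot, y to its left, z up, the work surface at z = 0. Lengths are in m, angles in degrees, forces in N, time in s.
With the tool pointing down it reaches from about 0.4 to 0.825 m from the base axis. Payload 7 kg.
Tool frame: the origin (TCP) lies on the centre line of the jaws, within the pads' length; the fingertips stand 22 mm ahead of it and the grasp point (between the pads) lies 3 mm ahead of it; z points along the fingers, y is the line along which they close (so a half turn about z gives the same grasp; the last joint's range is limited). The gripper opens to 88 mm and grips with 3 to 60 N. Pads are 19 mm wide; open, the fingers measure 130 mm over their backs; the gripper's body (78 mm by 193 mm) begins 47 mm behind the grasp point.
Start: joints at [86.293, 20.546, 0.682, 0, -70.136, -16.507], TCP at [0.233, 0.633, 0.249] pointing down, gripper open.
Joint ranges: [-176.03, 176.03], [-82.01, 121.73], [-58.28, 71.71], [-173.87, 95.51], [-174.79, -0.11], [-173.66, 173.66]. Speed limits (degrees/s): [136.94, 136.94, 172.46, 180, 180, 180].

### API

Orientations are given as [roll, pitch, yaw] about the fixed x, y, z axes, in that order (R = Rz(yaw) Ry(pitch) Rx(roll)).
In Python, from plant import get_state, cams, r gives the robot as it stands.
- The arm moves only by the tool apply_moves, never from a script. Its argument "targets" is a list of rows, each an object with "dp": the shift along the world's x, y, z in m, a list of three; "yaw": the turn about the world's z in degrees. In form: [{"dp": [x, y, z], "yaw": yaw}, ...]. A call has 1 to 20 rows; each row is the pose to reach, as a shift and turn from the pose commanded when the call began; what a row does not reach only later rows make up. A row lasts 1/12 s, in which the tool goes at most 41.7 mm and 7.16 degrees, less where a joint would pass 70% of its speed; a pose out of reach is approached as far as the arm can. A call with a gripper value outside its range is refused whole. "grip" is the gripper command: -1 is fully open, 1 is shut, values between are in proportion, set as the call begins (left out, the last holds). The fingers move at their own pace and stop on an object; "squeeze" is the grip in N (left out, the last holds). Time passes only in rows, so rows that repeat a pose let the fingers close. It gives the time, the measured TCP pose, the force, the opening and the grip force at its end, in the units of the state.
- get_state(): the state, without advancing time (a new reading comes with each control period).
- cams.capture(name): name is "side" or "top" or "wrist"; returns a dict with "image" (384x512x3 uint8, red, green, blue), "range_z" (384x512 float32, m along the optical axis (not along the pixel's ray), 0 where there is no reading), "fx", "fy", "cx", "cy" (pixels), "R" (3x3) and "t" (3): a world point X has camera coordinates R X + t; the wrist camera has in their place "T_tool_cam" (4x4, takes a point from camera to tool coordinates, whose origin is the TCP and whose axes are the flange's). Camera axes: x right, y down, z forward; pixel columns grow to the right and rows downward; lengths in m; the calibration is good to about 2 mm. A picture is of the moment at which its call begins: read the wrist's pose just before it.
- r.close_job(): hands the job in; it is judged then, once.
The state is a dict: "time_s": time; "joints": joint angles; "qd": joint speeds; "joint_torque": joint torques, N m; "tcp_pos": TCP position; "eef_rot": TCP orientation; "contact_force": force on the tool from outside, world axes, zero at the start; "moment": the same for the moment, N m; "gripper_width": finger opening in m; "gripper_force": force on a finger pad.
Only numpy, scipy, OpenCV 4.12 (cv2) and the standard library are available. Lean on these libraries where they do the work, as an engineer would, in place of code of your own. Each camera call takes 0.05 s, during which the arm holds its last target. There are 200 camera calls.

## Working session

There is one attempt and no reset: what is moved stays moved. The work goes in short steps, Python scripts to look and compute and a tool call to move; the robot and the scene stay as the last step left them, time stands still between calls to the robot, and variables do not carry over. Pictures are saved under pics/ and viewed, at most 10 in all, crops included, and the job is handed in when it is done.

Besides the shell and the picture viewer there is one more tool, called after "Call:" as a command line: name --argument value ..., lists and objects as JSON in quotes. apply_moves: Moves the arm, as the interface text tells. Its arguments: {"type":"object","properties":{"targets":{"type":"array","items":{"type":"object","properties":{"dp":{"type":"array","items":{"type":"number"}},"yaw":{"type":"number"}}}},"grip":{"type":"number"},"squeeze":{"type":"number"}},"required":["targets"]}

```bash
mkdir -p pics; ls; python3 - <<'E'
from plant import get_state,cams,r
import cv2,numpy as np
ims=[]
for n in("top","side"):
    c=cams.capture(n); np.savez(f"{n}.npz",**c); ims.append(c["image"])
    print(n,c["fx"],c["cx"],c["cy"],c["R"].round(3).tolist(),c["t"].round(3).tolist())
    cv2.imwrite(f"pics/{n}0.png",c["image"][:,:,::-1])
s=get_state();print({k:np.round(v,3).tolist() for k,v in s.items()})
E
```

```text
pics
top 380.0177559727216 252.69173994218696 196.1251828802083 [[0.005, -1.0, 0.003], [-0.993, -0.005, -0.119], [0.119, -0.002, -0.993]] [0.04, 0.531, 1.283]
side 407.54980024415806 255.73468411662557 190.71251651380132 [[0.718, -0.696, -0.009], [-0.415, -0.417, -0.809], [0.559, 0.584, -0.588]] [-0.362, 0.351, 0.863]
{'time_s': 0.1, 'joints': [86.293, 20.586, 0.638, -0.016, -70.134, -16.507], 'qd': [0.043, -0.093, 0.071, 0.074, 0.045, -0.106], 'joint_torque': [-0.001, -58.417, 29.375, 7.015, 0.01, -0.0], 'tcp_pos': [0.233, 0.633, 0.248], 'eef_rot': [179.917, -0.009, -20.219], 'contact_force': [-0.289, -0.515, 0.676], 'moment': [0.016, 0.01, 0.01], 'gripper_force': 0.0, 'gripper_width': 0.087}
```

View pics/top0.png

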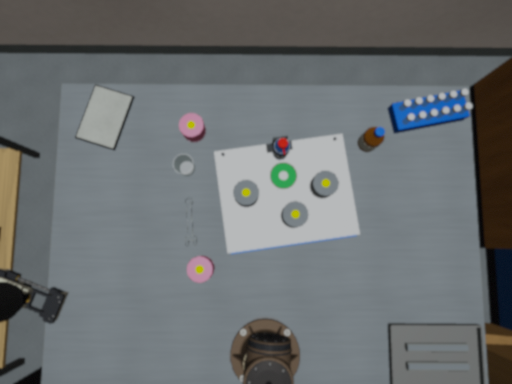

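View pics/side0.png

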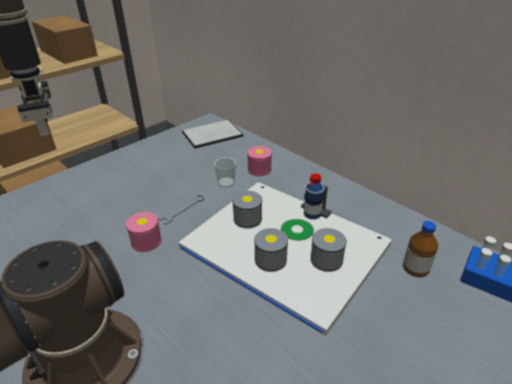

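The top view shows grey tins with yellow dots at (246,193), (295,214) and (325,183), the green pad at (283,176) and the red cap at (282,145). The bottle is at (372,138), the beaker at (183,164) and the spanner at (190,222).

```bash
cat > h.py <<'E'
import cv2,numpy as np
from plant import get_state,cams,r
def ray(c,u,v,z):
    d=np.array([(u-c["cx"])/c["fx"],(v-c["cy"])/c["fy"],1]);R=c["R"];o=-R.T@c["t"];d=R.T@d
    return o+d*(z-o[2])/d[2]
def blobs(c,lo,hi,z,amin=8):
    m=cv2.inRange(cv2.cvtColor(c["image"],cv2.COLOR_RGB2HSV),lo,hi)
    n,_,st,ce=cv2.connectedComponentsWithStats(m)
    return [(st[i,4],ce[i].round(1).tolist(),ray(c,*ce[i],z).round(4).tolist()) for i in range(1,n) if st[i,4]>=amin]
def scene(n="top",c=None):
    c=c or cams.capture(n)
    print(n,"tins");[print(b) for b in blobs(c,(22,150,90),(35,255,255),.099)]
    print("pad");[print(b) for b in blobs(c,(55,120,60),(85,255,255),.024,20)]
    print("cap");[print(b) for b in blobs(c,(0,180,90),(6,255,255),.161)]
    return c
E
python3 - <<'E'
from h import *
for n in("top","side"):
    c=dict(np.load(f"{n}.npz"));scene(n,c)
    if n=="top":
        m=cv2.inRange(c["image"],(165,165,165),(255,255,255));
        m=max(cv2.findContours(m,cv2.RETR_EXTERNAL,cv2.CHAIN_APPROX_NONE)[0],key=cv2.contourArea)
        w=np.array([ray(c,*p[0],.024)[:2] for p in cv2.convexHull(m)],np.float32);print(cv2.minAreaRect(w))
        # spots: depth-based things
        for nm,(u,v),z in(("bottle",(375,132),.15),("beaker",(183,160),.08),("spanner",(190,222),0)):print(nm,ray(c,u,v,z).round(3))
E
```

```text
top tins
(np.int32(32), [190.5, 124.5], [0.7635, 0.253, 0.099])
(np.int32(43), [325.4, 182.6], [0.5688, -0.1965, 0.099])
(np.int32(42), [245.7, 192.0], [0.5361, 0.0663, 0.099])
(np.int32(42), [295.0, 213.7], [0.4656, -0.0953, 0.099])
(np.int32(37), [199.0, 269.0], [0.2863, 0.2141, 0.099])
pad
(np.int32(343), [283.2, 175.1], [0.6062, -0.0635, 0.024])
cap
(np.int32(54), [282.5, 142.7], [0.6861, -0.0505, 0.161])
((0.5474081039428711, -0.07164058089256287), (0.35645461082458496, 0.4582834839820862), 8.471182823181152)
bottle [ 0.726 -0.349  0.15 ]
beaker [0.646 0.278 0.08 ]
spanner [0.442 0.263 0.   ]
side tins
(np.int32(20), [259.0, 151.2], [0.7415, 0.2277, 0.099])
(np.int32(38), [246.9, 198.4], [0.5354, 0.0665, 0.099])
(np.int32(45), [141.4, 221.3], [0.2714, 0.1887, 0.099])
(np.int32(55), [270.6, 238.3], [0.4653, -0.0944, 0.099])
(np.int32(56), [329.0, 238.2], [0.5682, -0.1959, 0.099])
pad
(np.int32(375), [297.3, 229.4], [0.6041, -0.0657, 0.024])
cap
(np.int32(49), [315.1, 176.7], [0.6808, -0.0539, 0.161])
```

Call:
apply_moves --grip -0.14 --targets '[{"dp": [0.02, -0.04, 0], "yaw": -3}, {"dp": [0.256, -0.515, -0.03], "yaw": -28}, {"dp": [0.256, -0.515, -0.03], "yaw": -28}, {"dp": [0.256, -0.515, -0.03], "yaw": -28}, {"dp": [0.256, -0.515, -0.03], "yaw": -28}, {"dp": [0.256, -0.515, -0.03], "yaw": -28}, {"dp": [0.256, -0.515, -0.03], "yaw": -28}, {"dp": [0.256, -0.515, -0.03], "yaw": -28}, {"dp": [0.256, -0.515, -0.03], "yaw": -28}, {"dp": [0.256, -0.515, -0.03], "yaw": -28}, {"dp": [0.256, -0.515, -0.03], "yaw": -28}, {"dp": [0.256, -0.515, -0.03], "yaw": -28}, {"dp": [0.256, -0.515, -0.03], "yaw": -28}, {"dp": [0.256, -0.515, -0.03], "yaw": -28}, {"dp": [0.256, -0.515, -0.03], "yaw": -28}, {"dp": [0.256, -0.515, -0.03], "yaw": -28}, {"dp": [0.256, -0.515, -0.03], "yaw": -28}, {"dp": [0.256, -0.515, -0.03], "yaw": -28}, {"dp": [0.256, -0.515, -0.03], "yaw": -28}]'

```text
time_s: 1.68
tcp_pos: [0.4889, 0.1194, 0.2186]
eef_rot: [-180.0, 0.0, -48.1]
contact_force: [0.3, -0.3, 0.0]
gripper_width: 0.0501
gripper_force: 0.0
```

Call:
apply_moves --targets '[{"dp": [0, 0, -0.03], "yaw": 0}, {"dp": [0, 0, -0.07], "yaw": 0}, {"dp": [0, 0, -0.11], "yaw": 0}, {"dp": [0, 0, -0.14], "yaw": 0}, {"dp": [0, 0, -0.153], "yaw": 0}, {"dp": [0, 0, -0.157], "yaw": 0}, {"dp": [0, 0, -0.157], "yaw": 0}, {"dp": [0, 0, -0.157], "yaw": 0}]'

```text
time_s: 2.35
tcp_pos: [0.4898, 0.1194, 0.0624]
eef_rot: [-179.9, -0.0, -48.1]
contact_force: [0.2, -0.2, 0.1]
gripper_width: 0.0496
gripper_force: 0.0
```

```bash
python3 - <<'E'
from h import *
c=cams.capture("side");cv2.imwrite("pics/s1.png",cv2.resize(c["image"][120:300,160:400,::-1],(720,540)))
s=get_state();print(s["tcp_pos"],s["contact_force"])
E
```

```text
[0.49005493 0.11944994 0.06286239] [0.39318398 0.57929361 0.36416049]
```

View pics/s1.png

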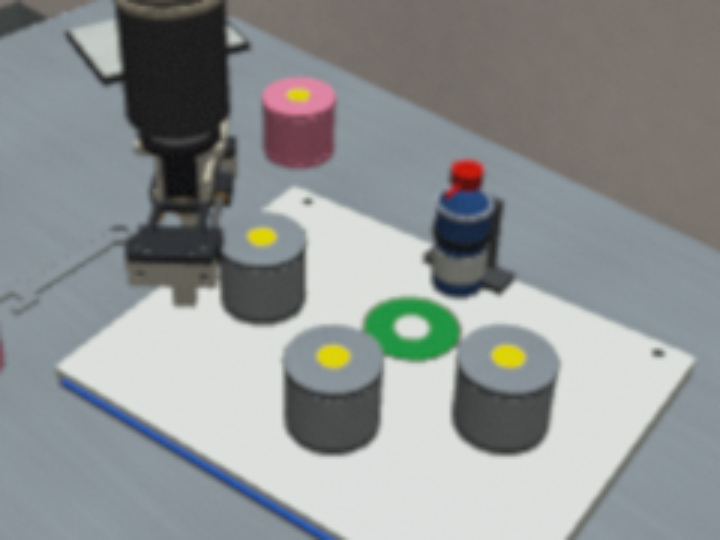

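The picture shows the gripper standing behind the tin at crop pixel (262,265), clear of it. Now I'll feel this tin.

Call:
apply_moves --targets '[{"dp": [0.0017, -0.0018, 0]}, {"dp": [0.0034, -0.0037, 0]}, {"dp": [0.005, -0.0056, 0]}, {"dp": [0.0067, -0.0074, 0]}, {"dp": [0.0084, -0.0093, 0]}, {"dp": [0.01, -0.0111, 0]}, {"dp": [0.0117, -0.013, 0]}, {"dp": [0.0134, -0.0149, 0]}]'

```text
$.targets[0]: bad value
```

Call:
apply_moves --targets '[{"dp": [0.0015, -0.002, 0]}, {"dp": [0.003, -0.004, 0]}, {"dp": [0.0045, -0.006, 0]}, {"dp": [0.006, -0.008, 0]}, {"dp": [0.0075, -0.01, 0]}, {"dp": [0.009, -0.012, 0]}]'

```text
$.targets[0]: bad value
```

Call:
apply_moves --targets '[{"dp": [0.0013, -0.0021, 0]}, {"dp": [0.0026, -0.0042, 0]}, {"dp": [0.0039, -0.0063, 0]}]'

```text
$.targets[0]: bad value
```

Call:
apply_moves --targets '[{"dp": [0.0013, -0.0021, 0]}, {"dp": [0.0026, -0.0042, 0]}, {"dp": [0.0039, -0.0063, 0]}]'

```text
$.targets[0]: bad value
```

```bash
python3 - <<'E'
from h import *
scene();s=get_state();print(s["tcp_pos"],s["contact_force"])
E
```

```text
top tins
(np.int32(32), [190.5, 124.5], [0.7635, 0.253, 0.099])
(np.int32(41), [325.4, 182.7], [0.5683, -0.1965, 0.099])
(np.int32(36), [246.1, 192.0], [0.5361, 0.0647, 0.099])
(np.int32(42), [295.0, 213.7], [0.4656, -0.0953, 0.099])
(np.int32(44), [198.5, 269.3], [0.2855, 0.2157, 0.099])
pad
(np.int32(339), [283.1, 175.1], [0.6064, -0.0631, 0.024])
cap
(np.int32(55), [282.5, 142.8], [0.686, -0.0506, 0.161])
[0.49006389 0.11932756 0.06299664] [0.50177528 0.78592956 0.00364828]
```

Each row has to include yaw.

Call:
apply_moves --targets '[{"dp": [0.0017, -0.0018, 0], "yaw": 0}, {"dp": [0.0034, -0.0037, 0], "yaw": 0}, {"dp": [0.005, -0.0056, 0], "yaw": 0}, {"dp": [0.0067, -0.0074, 0], "yaw": 0}, {"dp": [0.0084, -0.0093, 0], "yaw": 0}, {"dp": [0.01, -0.0111, 0], "yaw": 0}, {"dp": [0.0117, -0.013, 0], "yaw": 0}, {"dp": [0.0134, -0.0149, 0], "yaw": 0}]'

```text
time_s: 3.12
tcp_pos: [0.5028, 0.1032, 0.0615]
eef_rot: [180.0, 0.0, -48.2]
contact_force: [-0.4, -1.3, 0.4]
gripper_width: 0.0497
gripper_force: 0.0
```

Call:
apply_moves --targets '[{"dp": [0.0015, -0.002, 0], "yaw": 0}, {"dp": [0.003, -0.004, 0], "yaw": 0}, {"dp": [0.0045, -0.006, 0], "yaw": 0}, {"dp": [0.006, -0.008, 0], "yaw": 0}, {"dp": [0.0075, -0.01, 0], "yaw": 0}, {"dp": [0.009, -0.012, 0], "yaw": 0}]'

```text
time_s: 3.62
tcp_pos: [0.5118, 0.0914, 0.0615]
eef_rot: [-180.0, 0.0, -48.2]
contact_force: [-0.5, 1.2, 0.2]
gripper_width: 0.0501
gripper_force: 0.7
```

Call:
apply_moves --targets '[{"dp": [0.0013, -0.0021, 0], "yaw": 0}, {"dp": [0.0026, -0.0042, 0], "yaw": 0}, {"dp": [0.0039, -0.0063, 0], "yaw": 0}]'

```text
time_s: 3.87
tcp_pos: [0.5155, 0.085, 0.0615]
eef_rot: [180.0, 0.0, -48.2]
contact_force: [-0.7, 1.1, 0.0]
gripper_width: 0.0501
gripper_force: 0.7
```

Call:
apply_moves --targets '[{"dp": [0.0013, -0.0021, 0], "yaw": 0}, {"dp": [0.0026, -0.0042, 0], "yaw": 0}, {"dp": [0.0039, -0.0063, 0], "yaw": 0}]'

```text
time_s: 4.12
tcp_pos: [0.5195, 0.0786, 0.0615]
eef_rot: [180.0, 0.0, -48.2]
contact_force: [-0.5, 1.2, 0.1]
gripper_width: 0.0498
gripper_force: 0.7
```

```bash
python3 - <<'E'
from h import *
scene();s=get_state();print(s["tcp_pos"],s["contact_force"])
E
```

```text
top tins
(np.int32(32), [190.5, 124.5], [0.7635, 0.253, 0.099])
(np.int32(41), [325.4, 182.7], [0.5683, -0.1965, 0.099])
(np.int32(42), [295.0, 213.7], [0.4656, -0.0953, 0.099])
pad
(np.int32(338), [283.1, 175.1], [0.6064, -0.0631, 0.024])
cap
(np.int32(54), [282.5, 142.7], [0.6861, -0.0505, 0.161])
[0.51968263 0.07839609 0.06154484] [ 0.20835945 -0.07139204  0.10529345]
```

Call:
apply_moves --targets '[{"dp": [-0.02, 0.022, 0], "yaw": 0}, {"dp": [-0.022, 0.025, 0.03], "yaw": 0}, {"dp": [-0.022, 0.025, 0.07], "yaw": 7}, {"dp": [-0.022, 0.025, 0.1], "yaw": 14}, {"dp": [-0.114, -0.187, 0.1], "yaw": 60.5}, {"dp": [-0.114, -0.187, 0.1], "yaw": 60.5}, {"dp": [-0.114, -0.187, 0.1], "yaw": 60.5}, {"dp": [-0.114, -0.187, 0.1], "yaw": 60.5}, {"dp": [-0.114, -0.187, 0.1], "yaw": 60.5}, {"dp": [-0.114, -0.187, 0.1], "yaw": 60.5}, {"dp": [-0.114, -0.187, 0.1], "yaw": 60.5}, {"dp": [-0.114, -0.187, 0.1], "yaw": 60.5}, {"dp": [-0.114, -0.187, 0.1], "yaw": 60.5}, {"dp": [-0.114, -0.187, 0.1], "yaw": 60.5}]'

```text
time_s: 5.33
tcp_pos: [0.4059, -0.1077, 0.1617]
eef_rot: [180.0, -0.0, 12.1]
contact_force: [-0.3, 0.5, -0.0]
gripper_width: 0.0498
gripper_force: 0.0
```

```bash
python3 - <<'E'
from h import *
scene();s=get_state();print(s["tcp_pos"],s["eef_rot"],s["joints"])
E
```

```text
top tins
(np.int32(32), [190.5, 124.5], [0.7635, 0.253, 0.099])
(np.int32(41), [325.4, 182.7], [0.5683, -0.1965, 0.099])
(np.int32(41), [252.0, 188.8], [0.5469, 0.0455, 0.099])
(np.int32(12), [294.8, 211.8], [0.4719, -0.0945, 0.099])
(np.int32(37), [199.0, 269.0], [0.2863, 0.2141, 0.099])
pad
(np.int32(338), [283.1, 175.1], [0.6064, -0.0631, 0.024])
cap
(np.int32(53), [282.4, 142.7], [0.6862, -0.0502, 0.161])
[ 0.40596889 -0.10754633  0.16163254] [ 1.79995506e+02 -1.52878944e-02  1.21843050e+01] [ 1.23409106e+01  5.78422795e-01 -3.69978251e+01  5.72403386e-03
 -5.24084767e+01  8.98399026e+01]
```

Call:
apply_moves --targets '[{"dp": [0, 0, -0.03], "yaw": 0}, {"dp": [0, 0, -0.065], "yaw": 0}, {"dp": [0, 0, -0.09], "yaw": 0}, {"dp": [0, 0, -0.099], "yaw": 0}, {"dp": [0, 0, -0.1], "yaw": 0}, {"dp": [0.0024, 0.0005, -0.1], "yaw": 0}, {"dp": [0.0049, 0.001, -0.1], "yaw": 0}, {"dp": [0.0073, 0.0015, -0.1], "yaw": 0}, {"dp": [0.0098, 0.002, -0.1], "yaw": 0}, {"dp": [0.0122, 0.0025, -0.1], "yaw": 0}]'

```text
time_s: 6.22
tcp_pos: [0.4186, -0.1054, 0.0623]
eef_rot: [180.0, -0.1, 12.3]
contact_force: [0.2, 0.1, 0.5]
gripper_width: 0.0497
gripper_force: 0.0
```

Call:
apply_moves --targets '[{"dp": [0.0024, 0.0005, 0], "yaw": 0}, {"dp": [0.0049, 0.001, 0], "yaw": 0}, {"dp": [0.0073, 0.0015, 0], "yaw": 0}, {"dp": [0.0098, 0.002, 0], "yaw": 0}, {"dp": [0.0122, 0.0025, 0], "yaw": 0}, {"dp": [0.0146, 0.0031, 0], "yaw": 0}]'

```text
time_s: 6.72
tcp_pos: [0.4294, -0.1032, 0.061]
eef_rot: [-180.0, 0.3, 12.2]
contact_force: [-8.3, -1.6, 4.9]
gripper_width: 0.0505
gripper_force: 4.5
```

Call:
apply_moves --targets '[{"dp": [0.0024, 0.0005, 0], "yaw": 0}, {"dp": [0.0049, 0.001, 0], "yaw": 0}, {"dp": [0.0073, 0.0015, 0], "yaw": 0}]'

```text
time_s: 6.97
tcp_pos: [0.4368, -0.1017, 0.061]
eef_rot: [-180.0, 0.3, 12.2]
contact_force: [-7.8, -1.8, 5.4]
gripper_width: 0.0496
gripper_force: 4.4
```

Call:
apply_moves --targets '[{"dp": [0.0024, 0.0005, 0], "yaw": 0}, {"dp": [0.0049, 0.001, 0], "yaw": 0}, {"dp": [0.0073, 0.0015, 0], "yaw": 0}]'

```text
time_s: 7.22
tcp_pos: [0.4441, -0.1002, 0.061]
eef_rot: [-180.0, 0.3, 12.2]
contact_force: [-7.7, -1.8, 4.8]
gripper_width: 0.0498
gripper_force: 4.4
```

```bash
python3 - <<'E'
from h import *
c=cams.capture("side");cv2.imwrite("pics/s2.png",cv2.resize(c["image"][120:300,160:400,::-1],(720,540)))
scene("side",c);s=get_state();print(s["tcp_pos"],s["contact_force"],s["moment"])
E
```

```text
side tins
(np.int32(44), [141.5, 221.3], [0.2716, 0.1884, 0.099])
(np.int32(20), [276.0, 236.0], [0.4807, -0.0981, 0.099])
(np.int32(56), [329.0, 238.2], [0.5682, -0.1959, 0.099])
pad
(np.int32(203), [300.3, 225.7], [0.6219, -0.0614, 0.024])
cap
(np.int32(69), [315.0, 177.9], [0.676, -0.0576, 0.161])
[ 0.44479495 -0.10011341  0.06105038] [-4.70954033 -1.64467119  3.14734053] [-0.48788391  1.69866997  0.02298473]
```

View pics/s2.png

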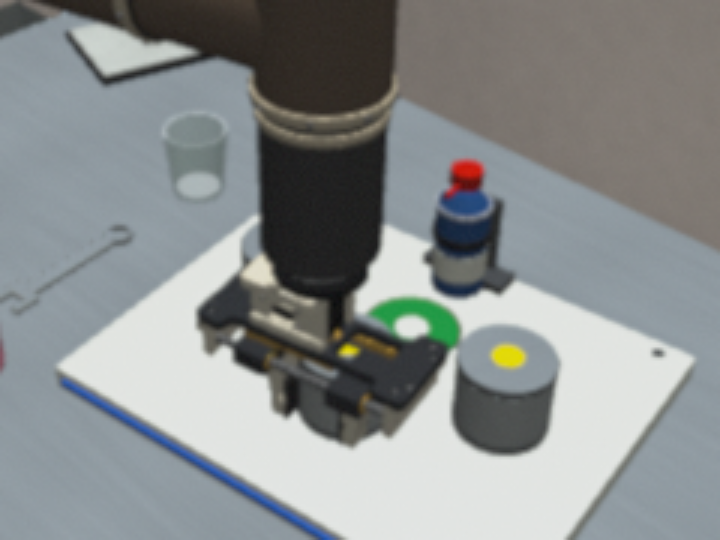

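Call:
apply_moves --targets '[{"dp": [-0.005, -0.001, 0], "yaw": 0}, {"dp": [-0.01, -0.002, 0], "yaw": 0}, {"dp": [-0.01, -0.002, -0.003], "yaw": 0}, {"dp": [-0.01, -0.002, -0.003], "yaw": 0}]'

```text
time_s: 7.6
tcp_pos: [0.4366, -0.1015, 0.0583]
eef_rot: [-180.0, -0.0, 12.3]
contact_force: [-0.6, 0.6, 0.6]
gripper_width: 0.0497
gripper_force: 0.0
```

```bash
python3 - <<'E'
from h import *
scene("side")
w=cams.capture("wrist");cv2.imwrite("pics/w1.png",w["image"][:,:,::-1]);s=get_state();print(s["tcp_pos"],s["contact_force"],s["moment"])
E
```

```text
side tins
(np.int32(44), [141.5, 221.3], [0.2716, 0.1884, 0.099])
(np.int32(56), [329.0, 238.2], [0.5682, -0.1959, 0.099])
pad
(np.int32(242), [300.5, 227.1], [0.6177, -0.0658, 0.024])
cap
(np.int32(70), [315.1, 178.0], [0.6755, -0.0582, 0.161])
[ 0.43706299 -0.10144396  0.05856728] [-0.24067036  0.08416443  0.1822898 ] [-0.04903015 -0.01691862  0.03118569]
```

View pics/w1.png

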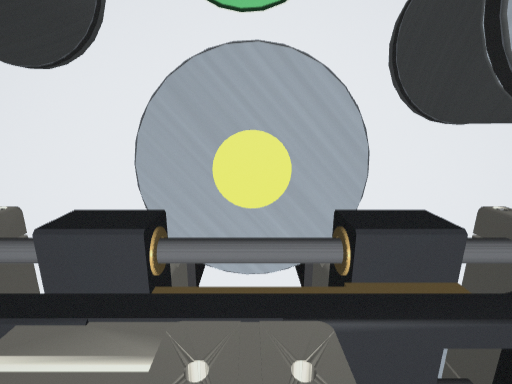

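The wrist view shows the tin lid centred ahead of the fingers, with its yellow dot at (252,168) and the pad at the top edge. I'll push again at the lower height.

Call:
apply_moves --targets '[{"dp": [0.0024, 0.0005, 0], "yaw": 0}, {"dp": [0.0049, 0.001, 0], "yaw": 0}, {"dp": [0.0073, 0.0015, 0], "yaw": 0}, {"dp": [0.0098, 0.002, 0], "yaw": 0}, {"dp": [0.0122, 0.0025, 0], "yaw": 0}, {"dp": [0.0146, 0.0031, 0], "yaw": 0}, {"dp": [0.0171, 0.0036, 0], "yaw": 0}]'

```text
time_s: 8.28
tcp_pos: [0.4515, -0.0985, 0.0581]
eef_rot: [-180.0, 0.3, 12.2]
contact_force: [-7.2, -2.2, 7.4]
gripper_width: 0.0502
gripper_force: 5.2
```

```bash
cat >> h.py <<'E'
from scipy.spatial.transform import Rotation as Ro
def wrist(save=None):
    s=get_state();c=cams.capture("wrist")
    if save: cv2.imwrite(save,c["image"][:,:,::-1])
    T=np.eye(4);T[:3,:3]=Ro.from_euler("xyz",s["eef_rot"],degrees=True).as_matrix();T[:3,3]=s["tcp_pos"]
    T=np.linalg.inv(T@c["T_tool_cam"]);c["R"]=T[:3,:3];c["t"]=T[:3,3]
    print("tcp",np.round(s["tcp_pos"],4),"F",np.round(s["contact_force"],1),"M",np.round(s["moment"],2))
    return c
def depthplane(c,mask):
    v,u=np.nonzero((mask>0)&(c["range_z"]>0));z=c["range_z"][v,u]
    P=np.stack([(u-c["cx"])/c["fx"]*z,(v-c["cy"])/c["fy"]*z,z],1);P=(P-c["t"])@c["R"]
    n=np.linalg.svd(P-P.mean(0))[2][2] if len(P)<3000 else np.linalg.eigh(np.cov(P.T))[1][:,0]
    return P.mean(0).round(4),(n*np.sign(n[2])).round(3),len(P)
E
python3 - <<'E'
from h import *
c=wrist();h=cv2.cvtColor(c["image"],cv2.COLOR_RGB2HSV)
scene("wrist",c)
print(depthplane(c,cv2.inRange(h,(22,120,90),(35,255,255))))
E
```

```text
tcp [ 0.4515 -0.0985  0.0581] F [-7.2 -2.2  7.4] M [-0.48  2.58  0.02]
wrist tins
pad
(np.int32(3024), [243.0, 14.0], [0.573, -0.0693, 0.024])
cap
(array([ 0.4935, -0.0905,  0.0985]), array([-0.001, -0.001,  1.   ]), 4498)
```

Call:
apply_moves --targets '[{"dp": [0.003, 0.0007, 0], "yaw": 0}, {"dp": [0.0075, 0.0017, 0], "yaw": 0}, {"dp": [0.012, 0.0028, 0], "yaw": 0}, {"dp": [0.0165, 0.0038, 0], "yaw": 0}, {"dp": [0.021, 0.0049, 0], "yaw": 0}, {"dp": [0.0255, 0.0059, 0], "yaw": 0}, {"dp": [0.03, 0.0069, 0], "yaw": 0}, {"dp": [0.0345, 0.008, 0], "yaw": 0}, {"dp": [0.039, 0.009, 0], "yaw": 0}, {"dp": [0.0435, 0.0101, 0], "yaw": 0}, {"dp": [0.048, 0.0111, 0], "yaw": 0}, {"dp": [0.0525, 0.0121, 0], "yaw": 0}, {"dp": [0.057, 0.0132, 0], "yaw": 0}, {"dp": [0.0615, 0.0142, 0], "yaw": 0}, {"dp": [0.066, 0.0153, 0], "yaw": 0}, {"dp": [0.0705, 0.0163, 0], "yaw": 0}, {"dp": [0.075, 0.0174, 0], "yaw": 0}, {"dp": [0.0795, 0.0184, 0], "yaw": 0}, {"dp": [0.084, 0.0194, 0], "yaw": 0}]'

```text
time_s: 9.92
tcp_pos: [0.5356, -0.0792, 0.0581]
eef_rot: [-180.0, 0.3, 12.2]
contact_force: [-8.5, -1.9, 7.6]
gripper_width: 0.0498
gripper_force: 5.5
```

```bash
python3 - <<'E'
from h import *
c=wrist("pics/w2.png");h=cv2.cvtColor(c["image"],cv2.COLOR_RGB2HSV)
print(depthplane(c,cv2.inRange(h,(22,120,90),(35,255,255))))
E
```

```text
tcp [ 0.5356 -0.0792  0.0581] F [-8.5 -1.9  7.6] M [-0.62  2.79 -0.01]
(array([ 0.5778, -0.0711,  0.0984]), array([0.001, 0.001, 1.   ]), 4500)
```

View pics/w2.png

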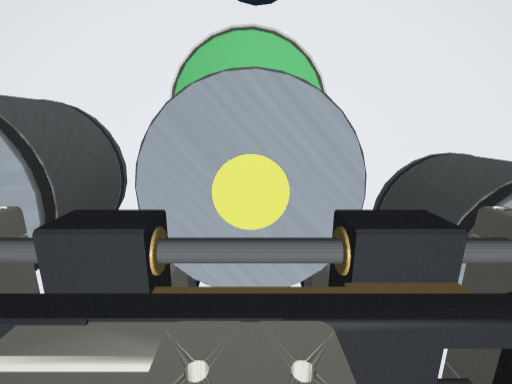

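Call:
apply_moves --targets '[{"dp": [0.0022, 0.0006, 0.0005], "yaw": 0}, {"dp": [0.0044, 0.0012, 0.001], "yaw": 0}, {"dp": [0.0066, 0.0018, 0.0015], "yaw": 0}, {"dp": [0.0088, 0.0024, 0.002], "yaw": 0}, {"dp": [0.011, 0.003, 0.0025], "yaw": 0}, {"dp": [0.0132, 0.0036, 0.003], "yaw": 0}, {"dp": [0.0154, 0.0042, 0.003], "yaw": 0}, {"dp": [0.0176, 0.0048, 0.003], "yaw": 0}, {"dp": [0.0198, 0.0054, 0.003], "yaw": 0}, {"dp": [0.0215, 0.0059, 0.003], "yaw": 0}]'

```text
time_s: 10.8
tcp_pos: [0.5597, -0.0725, 0.0616]
eef_rot: [180.0, -0.0, 12.3]
contact_force: [-2.1, 0.0, -1.9]
gripper_width: 0.0499
gripper_force: 1.9
```

```bash
python3 - <<'E'
from h import *
c=wrist();h=cv2.cvtColor(c["image"],cv2.COLOR_RGB2HSV)
print(depthplane(c,cv2.inRange(h,(22,120,90),(35,255,255))))
E
```

```text
tcp [ 0.5597 -0.0725  0.0616] F [-2.1  0.  -1.9] M [-0.37  1.05 -0.06]
(array([ 0.6034, -0.0641,  0.097 ]), array([0.034, 0.006, 0.999]), 4148)
```

Call:
apply_moves --targets '[{"dp": [0.001, 0.0001, 0], "yaw": 0}, {"dp": [0.002, 0.0003, 0], "yaw": 0}, {"dp": [0.003, 0.0005, 0], "yaw": 0}, {"dp": [0.003, 0.0005, 0], "yaw": 0}]'

```text
time_s: 11.18
tcp_pos: [0.5626, -0.0721, 0.0616]
eef_rot: [180.0, -0.0, 12.3]
contact_force: [-2.8, -0.0, -2.7]
gripper_width: 0.0499
gripper_force: 1.9
```

```bash
python3 - <<'E'
from h import *
c=wrist();h=cv2.cvtColor(c["image"],cv2.COLOR_RGB2HSV)
print(depthplane(c,cv2.inRange(h,(22,120,90),(35,255,255))))
E
```

```text
tcp [ 0.5626 -0.0721  0.0616] F [-2.8 -0.  -2.7] M [-0.34  0.92  0.02]
(array([ 0.6048, -0.064 ,  0.0908]), array([0.002, 0.001, 1.   ]), 3659)
```

Call:
apply_moves --targets '[{"dp": [-0.005, -0.001, 0], "yaw": 0}, {"dp": [-0.015, -0.0033, 0], "yaw": 0}, {"dp": [-0.025, -0.0055, 0.01], "yaw": 0}, {"dp": [-0.03, -0.0065, 0.05], "yaw": 0}, {"dp": [-0.03, -0.0065, 0.09], "yaw": 0}, {"dp": [-0.03, -0.0065, 0.13], "yaw": 0}, {"dp": [-0.03, -0.0065, 0.16], "yaw": 0}, {"dp": [-0.03, -0.0065, 0.16], "yaw": 0}, {"dp": [-0.03, -0.0065, 0.16], "yaw": 0}]'

```text
time_s: 11.98
tcp_pos: [0.5334, -0.0784, 0.2245]
eef_rot: [180.0, -0.4, 12.3]
contact_force: [-0.4, -0.8, -1.4]
gripper_width: 0.0498
gripper_force: 0.0
```

```bash
python3 - <<'E'
from h import *
c=wrist("pics/w3.png");h=cv2.cvtColor(c["image"],cv2.COLOR_RGB2HSV)
m=cv2.inRange(h,(22,120,90),(35,255,255));n,l,st,ce=cv2.connectedComponentsWithStats(m)
for i in range(1,n):
    if st[i,4]>100: print("tin",ce[i].round(),depthplane(c,(l==i)*255))
m=cv2.inRange(h,(0,150,70),(7,255,255))|cv2.inRange(h,(172,150,70),(180,255,255));n,l,st,ce=cv2.connectedComponentsWithStats(m)
for i in range(1,n):
    if st[i,4]>100:
        mm=((l==i)*255).astype(np.uint8);print("cap",st[i],depthplane(c,mm),depthplane(c,mm*(c["range_z"]<c["range_z"][l==i].min()+.004)))
print(get_state()["joints"].round(1)); scene("side")
E
```

```text
tcp [ 0.5334 -0.0784  0.2245] F [-0.4 -0.8 -1.4] M [ 0.    0.06 -0.01]
tin [250. 120.] (array([ 0.6043, -0.064 ,  0.0904]), array([-0.004, -0.008,  1.   ]), 638)
tin [126. 154.] (array([0.5476, 0.0446, 0.0984]), array([0.002, 0.011, 1.   ]), 644)
tin [374. 185.] (array([ 0.5694, -0.1969,  0.0985]), array([ 0.003, -0.009,  1.   ]), 590)
cap [243   0  32   8 179] (array([ 0.6749, -0.0543,  0.1598]), array([-0.033,  0.005,  0.999]), 179) (array([ 0.6749, -0.0543,  0.1598]), array([-0.012,  0.007,  1.   ]), 178)
cap [251  12  10  35 276] (array([ 0.6624, -0.0552,  0.1504]), array([ 0.   , -0.007,  1.   ]), 276) (array([ 0.6661, -0.0546,  0.1507]), array([0.083, 0.067, 0.994]), 168)
[ 12.5   8.7 -18.9  -0.  -62.2  89.8]
side tins
(np.int32(38), [254.9, 200.1], [0.5462, 0.0451, 0.099])
(np.int32(43), [297.6, 210.6], [0.5952, -0.0696, 0.099])
(np.int32(45), [141.4, 221.3], [0.2714, 0.1887, 0.099])
(np.int32(56), [329.0, 238.2], [0.5682, -0.1959, 0.099])
pad
cap
```

View pics/w3.png

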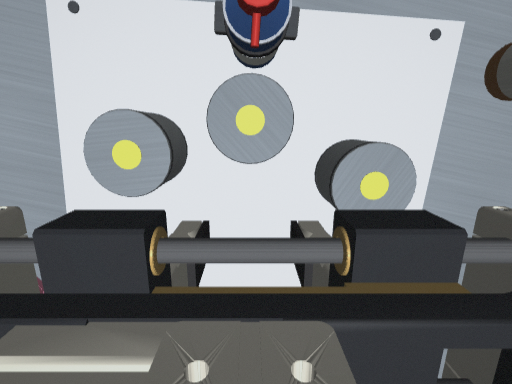

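The picture shows the packed tin seated level at (250,120). The two empties are at (126,154) and (374,185), and the red cap with its straw is at the top, around (258,5). Next I'll close the fingers and go over the cap.

Call:
apply_moves --grip 1 --squeeze 10 --targets '[{"dp": [0, 0, 0], "yaw": 0}, {"dp": [0.03, 0.005, 0], "yaw": 0}, {"dp": [0.06, 0.01, 0], "yaw": 0}, {"dp": [0.09, 0.016, 0], "yaw": 0}, {"dp": [0.12, 0.021, 0], "yaw": 0}, {"dp": [0.145, 0.025, 0], "yaw": 0}, {"dp": [0.1525, 0.0267, 0], "yaw": 0}, {"dp": [0.1525, 0.0267, -0.01], "yaw": 0}, {"dp": [0.1525, 0.0267, -0.02], "yaw": 0}, {"dp": [0.1525, 0.0267, -0.028], "yaw": 0}, {"dp": [0.1525, 0.0267, -0.032], "yaw": 0}, {"dp": [0.1525, 0.0267, -0.032], "yaw": 0}, {"dp": [0.1525, 0.0267, -0.032], "yaw": 0}]'

```text
time_s: 13.17
tcp_pos: [0.6844, -0.0521, 0.1897]
eef_rot: [180.0, 0.0, 12.3]
contact_force: [0.3, 0.1, -0.5]
gripper_width: 0.0006
gripper_force: 0.0
```

```bash
python3 - <<'E'
from h import *
c=cams.capture("side");cv2.imwrite("pics/s3.png",cv2.resize(c["image"][100:280,180:420,::-1],(720,540)))
s=get_state();print(s["tcp_pos"],s["contact_force"],s["gripper_width"])
E
```

```text
[ 0.68477993 -0.05203142  0.19020926] [-0.04723805  0.40537733 -0.03554629] 0.0004574436240395675
```

View pics/s3.png

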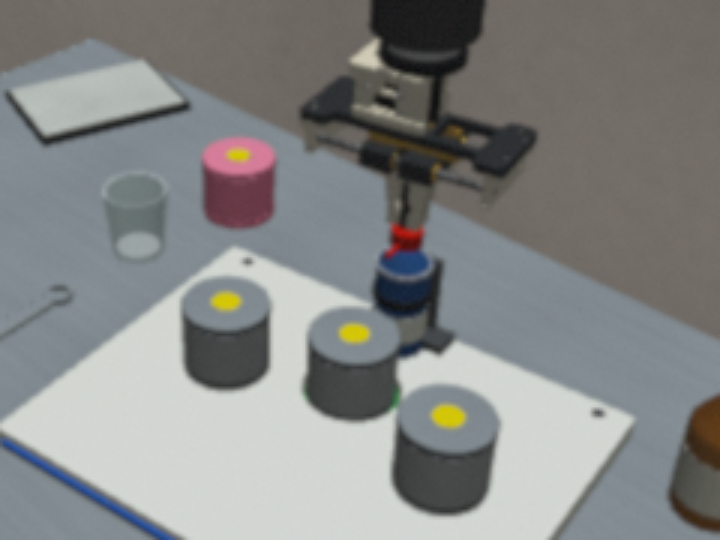

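The fingertips stand right above the red cap at crop pixel (405,235). Pressing now.

Call:
apply_moves --targets '[{"dp": [0, 0, -0.003], "yaw": 0}, {"dp": [0, 0, -0.006], "yaw": 0}, {"dp": [0, 0, -0.008], "yaw": 0}, {"dp": [0, 0, -0.0095], "yaw": 0}, {"dp": [0, 0, -0.011], "yaw": 0}, {"dp": [0, 0, -0.012], "yaw": 0}, {"dp": [0, 0, -0.0125], "yaw": 0}, {"dp": [0, 0, -0.0125], "yaw": 0}]'

```text
time_s: 13.88
tcp_pos: [0.6851, -0.0519, 0.1775]
eef_rot: [180.0, -0.0, 12.3]
contact_force: [-1.3, 1.0, 4.8]
gripper_width: 0.0004
gripper_force: 2.6
```

Call:
apply_moves --targets '[{"dp": [0, 0, -0.0007], "yaw": 0}, {"dp": [0, 0, -0.0014], "yaw": 0}, {"dp": [0, 0, -0.0018], "yaw": 0}, {"dp": [0, 0, -0.0018], "yaw": 0}, {"dp": [0, 0, -0.0018], "yaw": 0}]'

```text
time_s: 14.3
tcp_pos: [0.6852, -0.0519, 0.1772]
eef_rot: [180.0, -0.1, 12.3]
contact_force: [-4.9, 1.4, 13.1]
gripper_width: 0.0003
gripper_force: 6.6
```

Force jumped to 13 N with the tool stopped, so the cap is on its end stop. I'll release it, retreat and check.

Call:
apply_moves --targets '[{"dp": [0, 0, 0.003], "yaw": 0}, {"dp": [0, 0, 0.008], "yaw": 0}, {"dp": [0, 0, 0.02], "yaw": 0}, {"dp": [0, 0, 0.045], "yaw": 0}, {"dp": [0, 0, 0.075], "yaw": 0}, {"dp": [-0.03, 0, 0.09], "yaw": 0}, {"dp": [-0.07, 0, 0.1], "yaw": 0}, {"dp": [-0.1, 0, 0.1], "yaw": 0}, {"dp": [-0.12, 0, 0.1], "yaw": 0}, {"dp": [-0.12, 0, 0.1], "yaw": 0}, {"dp": [-0.12, 0, 0.1], "yaw": 0}]'

```text
time_s: 15.22
tcp_pos: [0.5643, -0.0519, 0.2765]
eef_rot: [-180.0, -0.1, 12.3]
contact_force: [0.4, -0.2, 0.2]
gripper_width: 0.0006
gripper_force: 0.0
```

```bash
python3 - <<'E'
from h import *
c=wrist("pics/w4.png");h=cv2.cvtColor(c["image"],cv2.COLOR_RGB2HSV)
for lo,hi,nm in(((22,120,90),(35,255,255),"tin"),((0,150,70),(7,255,255),"red")):
    n,l,st,ce=cv2.connectedComponentsWithStats(cv2.inRange(h,lo,hi))
    for i in range(1,n):
        if st[i,4]>100:
            mm=((l==i)*255).astype(np.uint8);print(nm,st[i],depthplane(c,mm*(c["range_z"]<c["range_z"][l==i].min()+.006)))
E
```

```text
tcp [ 0.5643 -0.0519  0.2765] F [ 0.4 -0.2  0.2] M [-0.06 -0.08  0.06]
tin [255 141  23  23 413] (array([nan, nan, nan]), array([0., 0., 1.]), 0)
tin [154 169  24  23 414] (array([nan, nan, nan]), array([0., 0., 1.]), 0)
tin [357 194  23  22 387] (array([nan, nan, nan]), array([0., 0., 1.]), 0)
red [ 261   40   36   65 1250] (array([nan, nan, nan]), array([0., 0., 1.]), 0)h.py:27: RuntimeWarning: Mean of empty slice.
  n=np.linalg.svd(P-P.mean(0))[2][2] if len(P)<3000 else np.linalg.eigh(np.cov(P.T))[1][:,0]
  ret = um.true_divide(
h.py:28: RuntimeWarning: Mean of empty slice.
  return P.mean(0).round(4),(n*np.sign(n[2])).round(3),len(P)
```

View pics/w4.png

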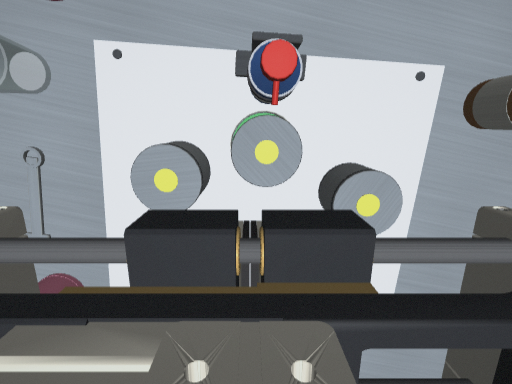

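The view shows all three tins upright at (166,180), (266,151) and (368,205), with the red cap up and free at (279,60). I'll take one depth check, then hand in.

```bash
python3 - <<'E'
from h import *
c=wrist();h=cv2.cvtColor(c["image"],cv2.COLOR_RGB2HSV);rz=c["range_z"]
for lo,hi,nm in(((22,120,90),(35,255,255),"tin"),((0,150,70),(7,255,255),"red")):
    n,l,st,ce=cv2.connectedComponentsWithStats(cv2.inRange(h,lo,hi))
    for i in range(1,n):
        if st[i,4]>100:
            q=np.percentile(rz[(l==i)&(rz>0)],5);print(nm,*depthplane(c,(l==i)&(rz<q+.006)))
E
```

```text
tcp [ 0.5651 -0.0519  0.2761] F [ 0.3 -0.2 -0.4] M [-0.06 -0.07  0.01]
tin [ 0.6045 -0.0642  0.0905] [ 0.008 -0.     1.   ] 396
tin [0.548  0.0445 0.0985] [-0.003  0.01   1.   ] 402
tin [ 0.5698 -0.1969  0.0985] [ 0.006 -0.002  1.   ] 369
red [ 0.6885 -0.0511  0.1601] [0.01  0.004 1.   ] 1014
```

```bash
python3 -c "
from plant import r
print(r.close_job())"
```

```text
the job is handed in; nothing more can be done
None
```

The packed tin stands level in the seat, the red cap was pressed to its stop and came back up, both empty tins stand upright on the deck, and the job is handed in; no verdict was returned.

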